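# Change the carrier gas over to the standby supply

### The arm

A 6-joint arm with a two-finger parallel gripper is mounted at the origin on a cart in front of the work surface, level with it; the furniture and walls round the work are solid. World frame = base frame: x ahead of the robot, y to its left, z up, the work surface at z = 0. Lengths are in m, angles in rad, forces in N, time in s.
With the tool pointing down it reaches from about 0.275 to 0.75 m from the base axis. Payload 10.2 kg.
Tool frame: the origin (TCP) lies midway between the tips of the shut fingers; the grasp point (between the pads) lies 19 mm behind it; z points along the fingers, y is the line along which they close (so a half turn about z gives the same grasp; the last joint's range is limited). The gripper opens to 85 mm and grips with 20 to 120 N. Pads are 22 mm wide; open, the fingers measure 114 mm over their backs; the gripper's body (76 mm by 85 mm) begins 54 mm behind the grasp point. The pads swing forward as they close: fully open they stand 13 mm farther back than shut.
Start: joints at [0.939, 0.313, 1.498, -0, 1.331, -0.223], TCP at [0.209, 0.482, 0.231] pointing down, gripper open.
Joint ranges: [-2.94, 2.94], [-0.97, 2.17], [0.19, 2.56], [-1.23, 4.37], [0.02, 3.11], [-2.88, 2.88]. Speed limits (rad/s): [2.39, 2.39, 3.01, 3.14, 3.14, 3.14].

### API

Orientations are given as [roll, pitch, yaw] about the fixed x, y, z axes, in that order (R = Rz(yaw) Ry(pitch) Rx(roll)).
In Python, from cell import manip, vision, ticket gives the robot as it stands (manip), with the cameras (vision) and the job (ticket).
- The arm moves only by the tool shift_gripper, called after "Emit:" by a JSON object that holds its "name" and its "arguments". Schema: {"type":"object","properties":{"moves":{"type":"array","items":{"type":"array","items":{"type":"array","items":{"type":"number"},"minItems":7,"maxItems":7},"minItems":1,"maxItems":12},"minItems":1,"maxItems":1},"clamp_n":{"type":"number"},"only":{"type":"string"},"quiet":{"type":"boolean"},"lines":{"type":"string"}},"required":["moves"],"additionalProperties":false}. moves is a list that holds a single list of rows (three levels of brackets), with 1 to 12 rows, each of 7 numbers: dx, dy, dz in shares of 0.6 m (1.0 is 0.6 m), then a rotation vector rx, ry, rz in normalised numbers (1 is 4 rad), then the finger opening in m; each row is the pose to reach, as a shift and turn from the pose commanded when the call began, along the tool's axes at that moment; what a row does not reach only later rows make up. A row lasts 1/8 s, in which the tool goes at most 0.0625 m and 0.188 rad, less where a joint would pass 70% of its speed; a pose out of reach is approached as far as the arm can. The fingers move at their own pace and stop on an object; clamp_n is the grip in N (left out, the last holds). Time passes only in rows, so rows that do not move let the fingers close. The tool returns the time, the measured TCP pose, the force, the opening and the grip force at its end. only (a regular expression) keeps the lines of the reply that match it, lines (a string "A,B") keeps lines A to B, and quiet returns only ok. Input that does not fit is refused with a message, and nothing moves.
- manip.get_state(): the state, without advancing time (a new reading comes with each control period).
- vision.snapshot(name): name is "side" or "top" or "wrist"; returns the picture (384x512x3 uint8, blue, green, red); there is no depth.
- vision.calibration(name): a dict with "fx", "fy", "cx", "cy" (pixels), "rvec" (rotation vector, rad) and "tvec" (3), from world to camera coordinates, as OpenCV has them; the wrist camera has in their place "hand_eye" (4x4, takes a point from camera to tool coordinates, whose origin is the TCP and whose axes are the flange's). Camera axes: x right, y down, z forward; pixel columns grow to the right and rows downward; lengths in m; the calibration is good to about 2 mm. The wrist camera is an equidistant fisheye: a pixel r from the principal point sees the ray r / f radians off the axis. A picture is of the moment at which its call begins: read the wrist's pose just before it. calibration takes no time and is no camera call.
- ticket.hand_in(): hands the job in; it is judged then, once.
The state is a dict: "clock": time; "qpos": joint angles; "joint_vel": joint speeds; "joint_efforts": joint torques, N m; "tool_pos": TCP position; "orientation": TCP orientation; "ft_force": force on the tool from outside, world axes, zero at the start; "moment": the same for the moment, N m; "gripper_width": finger opening in m; "finger_force": force on a finger pad.
Only numpy, scipy, OpenCV 4.12 (cv2) and the standard library are available. Lean on these libraries where they do the work, as an engineer would, in place of code of your own. Each camera call takes 0.05 s, during which the arm holds its last target. There are 200 camera calls.

### The job

The carrier gas now runs through the yellow-handled quarter-turn valve and the blue-handled standby valve is shut. Change it over without interrupting the gas: first turn the blue lever fully open, then turn the yellow lever fully shut. Leave the other things on the bench where they are.

Things in the scene. Friction and masses are not known exactly. Their poses are not given: they have to be found in the camera images.
- manifold: Gas manifold fixed to the bench: plate 250 (its x) by 310 mm (its y), 10 mm thick. Origin: centre of the plate's underside; x points away from the robot, y left, turned by up to 0.35 rad. Two supply tubes run along x at y = +90 and -90 mm, each with a ball valve, stem at x = +25 mm; which of them is the yellow one varies. Nothing but the levers is above 87 mm.
- gauge (a point): Centre of the glass of the round pressure gauge, dial up, 43 mm across, 85 mm above the bench, in the middle of the cross tube that joins the two supply tubes (manifold x = -70, y = 0 mm).
- yellow_valve_handle (a joint): Yellow valve's lever angle, hinge on the vertical stem. 0 = shut stop: lever across its tube, pointing to the manifold's +y; 1.571 rad = open stop: lever along its tube, pointing to the manifold's -x (to the robot). Opening turns it anticlockwise seen from above. Starts open (1.46 to 1.57). Friction 0.3 N m (4 N at the sleeve); it stays where it is left.
- blue_valve_handle (a joint): Blue valve's lever angle, hinge on the vertical stem. 0 = shut stop: lever across its tube, pointing to the manifold's +y; 1.571 rad = open stop: lever along its tube, pointing to the manifold's -x (to the robot). Opening turns it anticlockwise seen from above. Starts shut (0 to 0.10). Friction 0.3 N m (4 N at the sleeve); it stays where it is left.
- yellow_valve_stem (a point): Point on the yellow valve's stem axis (the lever's hinge, vertical), level with the sleeve's middle, 96 mm above the bench. The steel valve under it reaches 87 mm above the bench within 22 mm of the axis and 69 mm within 25 mm.
- yellow_valve_grip (a point): Middle of the yellow lever's sleeve, 80 mm out from the stem axis, 96 mm above the bench. The sleeve is a yellow bar 21 mm wide and 15 mm high (88 to 104 mm above the bench), from 35 to 107 mm from the stem axis; under it is free air down to the tubing and its nuts, at most 65 mm above the bench.
- blue_valve_stem (a point): Point on the blue valve's stem axis (the lever's hinge, vertical), level with the sleeve's middle, 96 mm above the bench. The steel valve under it reaches 87 mm above the bench within 22 mm of the axis and 69 mm within 25 mm.
- blue_valve_grip (a point): Middle of the blue lever's sleeve, 80 mm out from the stem axis, 96 mm above the bench. The sleeve is a blue bar 21 mm wide and 15 mm high (88 to 104 mm above the bench), from 35 to 107 mm from the stem axis; under it is free air down to the tubing and its nuts, at most 65 mm above the bench.
- flow_meter: Loose hand-held flow meter, yellow and grey, 129 x 62 x 29 mm, lying to the right of the manifold; origin under its centre. Bystander.
- spanner: Loose double-ended steel spanner, 182 mm long, 6 mm thick, lying behind the keyboard, left of the manifold; origin under its centre. Bystander.

How it is judged:
By the outcome, as a careful person would: the job done as asked, in the order asked, and still so for the second after the job is handed in, with the robot touching nothing.
It also fails if it takes over 51 s, if anything falls off the work surface, if the arm or the gripper's body presses on something with over 40 N, if the wrist force passes 120 N, or if a joint passes its speed limit or range.

## Working session

There is one attempt and no reset: what is moved stays moved. The work goes in short steps, Python scripts to look and compute and a tool call to move; the robot and the scene stay as the last step left them, time stands still between calls to the robot, and variables do not carry over. Pictures are saved under pics/ and viewed, at most 10 in all, crops included, and the job is handed in when it is done.

```bash
ls; mkdir -p pics
```

Run:
```python
from cell import manip, vision, ticket
import cv2
for n in ("top","side"):
    cv2.imwrite(f"pics/{n}0.png",vision.snapshot(n)); print(n,vision.calibration(n))
s=manip.get_state(); print(s)
```

```text
cell.py
pics
top {'fx': 472.7447926754141, 'fy': 472.7447926754141, 'cx': 256.6620272399547, 'cy': 197.19679711953955, 'rvec': array([ 2.21325505, -2.17642536,  0.08299216]), 'tvec': array([-0.10061913,  0.50325335,  1.67244208])}
side {'fx': 432.12241601093183, 'fy': 432.12241601093183, 'cx': 259.96016504618444, 'cy': 192.99387023248943, 'rvec': array([ 1.36508507, -2.34513278,  0.75222184]), 'tvec': array([0.18290196, 0.43600729, 1.10660478])}
{'clock': 0.1, 'qpos': array([ 9.38600650e-01,  3.13420640e-01,  1.49832140e+00,  6.48058676e-06,
        1.33100972e+00, -2.23400636e-01]), 'joint_vel': array([ 0.00054972, -0.00056623, -0.00137035,  0.00136585, -0.00125621,
        0.00015824]), 'joint_efforts': array([ 2.46513409e-03, -4.12892175e+01, -2.60143930e+01, -2.57050051e-04,
        2.94801772e-03, -7.44061026e-06]), 'tool_pos': array([0.20856857, 0.48155715, 0.23079365]), 'orientation': array([-3.14046375e+00, -2.62933381e-04,  2.73279592e+00]), 'ft_force': array([0.85471564, 0.1651626 , 0.40395909]), 'moment': array([ 0.02822616,  0.02026963, -0.01962387]), 'finger_force': 0.0, 'gripper_width': 0.08567172518031692}
```

View pics/top0.png

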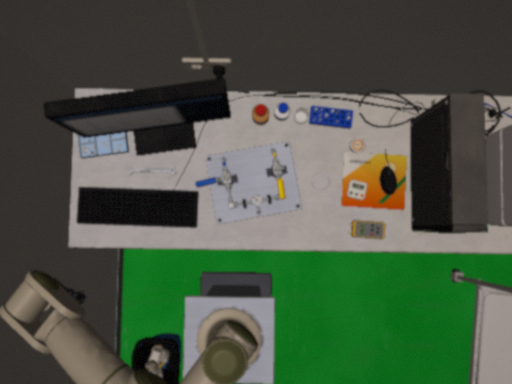

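View pics/side0.png

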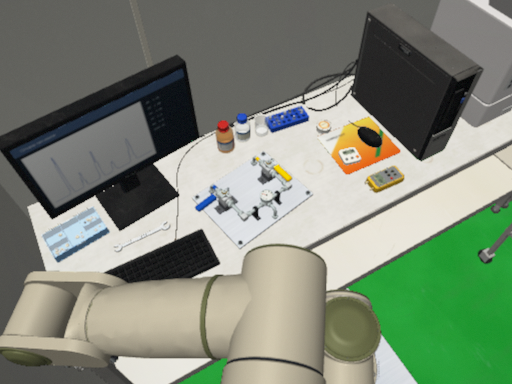

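Blue lever is at the left (top view ~(205,182), pointing left), and yellow is at the right (~(281,188), pointing to the robot). I'll enlarge the manifold in both views.

Run:
```python
import cv2
a=cv2.imread("pics/top0.png")[130:235,185:310]; cv2.imwrite("pics/topc.png",cv2.resize(a,None,fx=5.6,fy=5.6,interpolation=cv2.INTER_CUBIC))
a=cv2.imread("pics/side0.png")[140:255,185:320]; cv2.imwrite("pics/sidec.png",cv2.resize(a,None,fx=5,fy=5,interpolation=cv2.INTER_CUBIC))
```

```text
(no output)
```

View pics/topc.png

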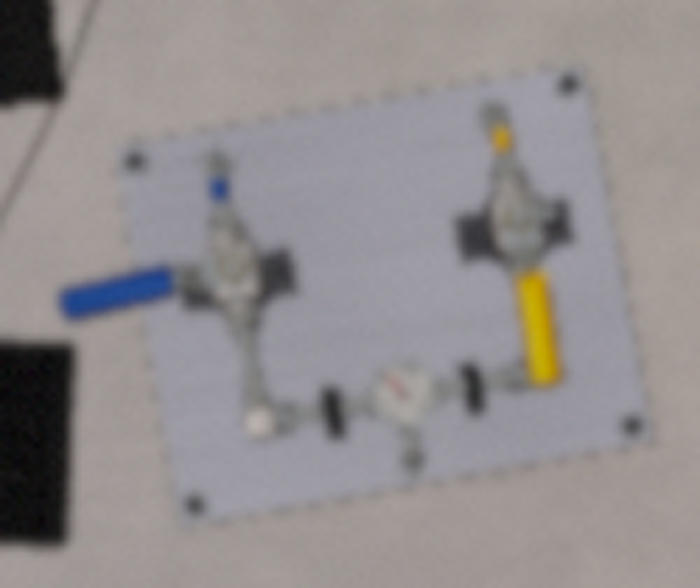

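View pics/sidec.png

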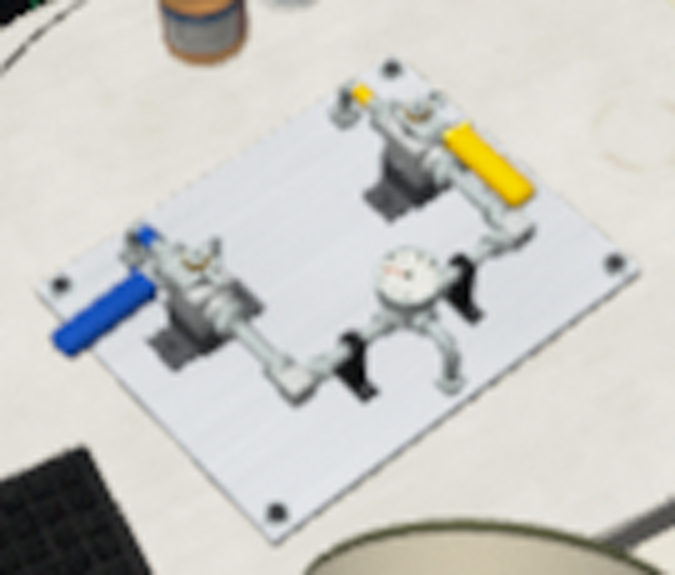

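Top crop: blue sleeve (63,302)–(172,280), yellow (532,272)–(546,383), gauge (403,392), screws (135,160),(568,84),(632,426),(195,505). Side crop: gauge (408,275), blue middle (105,313), yellow middle (488,167), screws (61,285),(392,69),(615,263),(277,513). Next I'll fit the pose.

Create fit.py:
```python
from cell import manip, vision, ticket
import cv2, numpy as np
from scipy.optimize import least_squares
T=lambda p:np.array(p)/5.6+[185,130]-.41; S=lambda p:np.array(p)/5+[185,140]-.4
C={n:vision.calibration(n) for n in("top","side")}
def proj(n,P):
    c=C[n];K=np.array([[c["fx"],0,c["cx"]],[0,c["fy"],c["cy"]],[0,0,1]])
    return cv2.projectPoints(np.array(P,float),c["rvec"],c["tvec"],K,None)[0][:,0]
def world(v,P):
    x,y,w=v[:3];c,s=np.cos(w),np.sin(w);P=np.array(P)
    return np.c_[x+c*P[:,0]-s*P[:,1],y+s*P[:,0]+c*P[:,1],P[:,2]]
def lev(y0,q,r,z): return [.025-r*np.sin(q),y0+r*np.cos(q),z]
def model(v):
    a,b,qb,qy=v[3:7]; sc=[[a,b,.011],[a,-b,.011],[-a,-b,.011],[-a,b,.011]]; g=[[-.07,0,.085]]
    top=sc+g+[lev(.09,qb,.107,.1),lev(.09,qb,.035,.1),lev(-.09,qy,.035,.1),lev(-.09,qy,.107,.1)]
    side=sc+g+[lev(.09,qb,.071,.098),lev(-.09,qy,.071,.098)]
    return np.r_[proj("top",world(v,top)),proj("side",world(v,side))]
obs=np.r_[T([(135,160),(568,84),(632,426),(195,505),(403,392),(63,302),(172,280),(532,272),(546,383)]),
 S([(61,285),(392,69),(615,263),(277,513),(408,275),(105,313),(488,167)])]
r=least_squares(lambda v:(model(v)-obs).ravel(),[.45,0,0,.11,.14,.05,1.5],x_scale=[.1,.1,.1,.01,.01,.1,.1])
v=r.x;print(v.round(4));print((model(v)-obs).round(1).tolist())
for n,y0,q in(("blue",.09,v[5]),("yellow",-.09,v[6])):
    print(n,world(v,[[.025,y0,.096],lev(y0,q,.08,.096)]).round(4).tolist())
```

```bash
python3 fit.py
```

```text
[ 0.5606 -0.0776  0.1938  0.1121  0.1419  0.0573  1.5287]
[[-0.2, -0.1], [0.0, -0.1], [-0.1, -0.2], [-0.2, -0.3], [-0.0, 0.1], [-0.9, 0.4], [0.3, -0.6], [-0.5, -0.6], [-0.1, 0.5], [0.3, 0.2], [0.1, 0.1], [0.3, 0.3], [0.3, 0.1], [0.4, -0.1], [0.2, -0.2], [0.3, -0.5]]
blue [[0.5678, 0.0156, 0.096], [0.548, 0.0931, 0.096]]
yellow [[0.6025, -0.1611, 0.096], [0.5234, -0.1731, 0.096]]
```

Create rel.py:
```python
from cell import manip, vision, ticket
import numpy as np
from scipy.spatial.transform import Rotation as Ro
def rel(p,yaw):
    s=manip.get_state();R=Ro.from_euler("xyz",s["orientation"])
    t=R.inv().apply(np.array(p)-s["tool_pos"]); q=(R.inv()*Ro.from_euler("xyz",[np.pi,0,yaw])).as_rotvec()
    print(np.r_[t,q].round(3).tolist(), "F",s["ft_force"].round(1),"q",s["qpos"].round(2))
stem={"b":np.array([.5678,.0156]),"y":np.array([.6025,-.1611])};W=.1938
def at(k,q,r=.078,z=.15,dyaw=0):
    a=W+np.pi/2+q; rel([*(stem[k]+r*np.array([np.cos(a),np.sin(a)])),z],a+dyaw)
```

```bash
python3 -c "
from rel import *
at('b',.0573)"
```

```text
[-0.467, -0.223, 0.081, -0.001, 0.0, 0.911] F [0.9 0.2 0.4] q [ 0.94  0.31  1.5   0.    1.33 -0.22]
```

The manual's scale: shifts go in shares of 0.6 m and turns go in shares of 4 rad. Converting my numbers, -0.467 m / 0.6 = -0.7783, -0.223 m / 0.6 = -0.3717, 0.911 rad / 4 = 0.2278.

Emit:
{"name": "shift_gripper", "arguments": {"moves": [[[-0.7783,-0.3717,0.0667,0,0,0.2278,0.06],[-0.7783,-0.3717,0.0667,0,0,0.2278,0.06],[-0.7783,-0.3717,0.0667,0,0,0.2278,0.06],[-0.7783,-0.3717,0.0667,0,0,0.2278,0.06],[-0.7783,-0.3717,0.0667,0,0,0.2278,0.06],[-0.7783,-0.3717,0.0667,0,0,0.2278,0.06],[-0.7783,-0.3717,0.135,0,0,0.2278,0.06],[-0.7783,-0.3717,0.135,0,0,0.2278,0.06],[-0.7783,-0.3717,0.135,0,0,0.2278,0.06],[-0.7783,-0.3717,0.135,0,0,0.2278,0.06],[-0.7783,-0.3717,0.135,0,0,0.2278,0.06],[-0.7783,-0.3717,0.135,0,0,0.2278,0.06]]], "clamp_n": 40}}

```text
clock: 1.6
tool_pos: [0.5482, 0.0927, 0.151]
orientation: [3.141, 0.0, 1.823]
ft_force: [0.3, -0.5, 0.3]
gripper_width: 0.0604
finger_force: 0.0
```

Run:
```python
from rel import *
import cv2
at('b',.0573)
s=manip.get_state();cv2.imwrite("pics/w1.png",vision.snapshot("wrist"))
c=vision.calibration("wrist");print(c)
R=Ro.from_euler("xyz",s["orientation"]);H=np.array(c["hand_eye"])
def pix(P):
    t=R.inv().apply(np.array(P)-s["tool_pos"]);p=np.linalg.inv(H)@np.r_[t,1]
    n=np.hypot(p[0],p[1]);th=np.arctan2(n,p[2]);return [round(float(c["cx"]+c["fx"]*th*p[0]/n)),round(float(c["cy"]+c["fy"]*th*p[1]/n))]
for k,q in(("b",.0573),("y",1.5287)):
    a=W+np.pi/2+q
    print(k,[pix([*(stem[k]+r*np.array([np.cos(a),np.sin(a)])),.1]) for r in(0,.035,.107)])
```

```text
[-0.002, -0.0, 0.001, 0.001, 0.0, 0.002] F [ 0.3 -0.5  0.3] q [-0.04  0.45  1.52  0.    1.17 -0.3 ]
{'fx': 297.3186396354542, 'fy': 297.3186396354542, 'cx': 256.31982730035196, 'cy': 194.75711235730242, 'hand_eye': array([[-5.02891888e-05, -9.54235871e-01, -2.99055013e-01,
         7.46901915e-02],
       [ 9.99999974e-01,  1.89478011e-05, -2.28619672e-04,
         2.05490504e-04],
       [ 2.23823527e-04, -2.99055017e-01,  9.54235845e-01,
        -1.43291357e-01],
       [ 0.00000000e+00,  0.00000000e+00,  0.00000000e+00,
         1.00000000e+00]])}
b [[256, 304], [256, 268], [256, 175]]
y [[247, 415], [218, 412], [158, 403]]
```

View pics/w1.png

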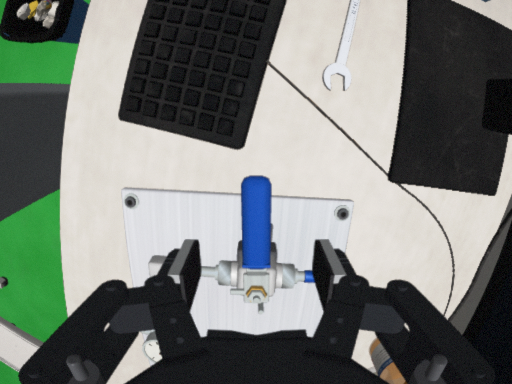

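The blue sleeve is centred between the fingers, (256,178)–(256,268), matching the prediction. Descend and grip.

Converted, 0.072 m / 0.6 = 0.12, 0.04 m / 0.6 = 0.0667.

Emit:
{"name": "shift_gripper", "arguments": {"moves": [[[0,0,0.0667,0,0,0,0.06],[0,0,0.12,0,0,0,0.06],[0,0,0.12,0,0,0,0.06],[0,0,0.12,0,0,0,0.01],[0,0,0.12,0,0,0,0.01],[0,0,0.12,0,0,0,0.01],[0,0,0.12,0,0,0,0.01],[0,0,0.12,0,0,0,0.01],[0,0,0.12,0,0,0,0.01],[0,0,0.12,0,0,0,0.01]]], "clamp_n": 40}}

```text
clock: 2.9
tool_pos: [0.5491, 0.0916, 0.0798]
orientation: [3.14, 0.0, 1.821]
ft_force: [-2.6, -0.8, 6.0]
gripper_width: 0.0199
finger_force: 42.8
```

```bash
python3 -c "
from rel import *
for q in (.25,.45,.65,.85,1.05,1.25,1.42,1.571,1.6): at('b',q,z=.079)"
```

```text
[-0.002, -0.016, 0.001, 0.002, 0.001, -0.193] F [-2.6 -0.8  6. ] q [-0.05  0.54  1.58  0.    1.01 -0.3 ]
[-0.006, -0.031, 0.001, 0.002, 0.001, -0.393] F [-2.6 -0.8  6. ] q [-0.05  0.54  1.58  0.    1.01 -0.3 ]
[-0.014, -0.044, 0.001, 0.002, 0.001, -0.593] F [-2.6 -0.8  6. ] q [-0.05  0.54  1.58  0.    1.01 -0.3 ]
[-0.024, -0.056, 0.001, 0.002, 0.001, -0.793] F [-2.6 -0.8  6. ] q [-0.05  0.54  1.58  0.    1.01 -0.3 ]
[-0.036, -0.066, 0.001, 0.002, 0.001, -0.993] F [-2.6 -0.8  6. ] q [-0.05  0.54  1.58  0.    1.01 -0.3 ]
[-0.049, -0.073, 0.001, 0.002, 0.002, -1.193] F [-2.6 -0.8  6. ] q [-0.05  0.54  1.58  0.    1.01 -0.3 ]
[-0.062, -0.077, 0.001, 0.001, 0.002, -1.363] F [-2.6 -0.8  6. ] q [-0.05  0.54  1.58  0.    1.01 -0.3 ]
[-0.074, -0.079, 0.001, 0.001, 0.002, -1.514] F [-2.6 -0.8  6. ] q [-0.05  0.54  1.58  0.    1.01 -0.3 ]
[-0.076, -0.079, 0.001, 0.001, 0.002, -1.543] F [-2.6 -0.8  6. ] q [-0.05  0.54  1.58  0.    1.01 -0.3 ]
```

Converted, -0.066 m / 0.6 = -0.11, -0.061 m / 0.6 = -0.1017, -0.193 rad / 4 = -0.0483.

Emit:
{"name": "shift_gripper", "arguments": {"moves": [[[-0.0008,-0.0133,0,0,0,-0.024,0.01],[-0.0033,-0.0267,0,0,0,-0.0483,0.01],[-0.0058,-0.04,0,0,0,-0.0733,0.01],[-0.01,-0.0517,0,0,0,-0.0983,0.01],[-0.0158,-0.0633,0,0,0,-0.1233,0.01],[-0.0233,-0.0733,0,0,0,-0.1483,0.01],[-0.0308,-0.0842,0,0,0,-0.1733,0.01],[-0.04,-0.0933,0,0,0,-0.1983,0.01],[-0.05,-0.1017,0,0,0,-0.2233,0.01],[-0.06,-0.11,0,0,0,-0.2483,0.01],[-0.06,-0.11,0,0,0,-0.2483,0.01]]]}}

```text
clock: 4.28
tool_pos: [0.4941, 0.0405, 0.0798]
orientation: [3.14, 0.002, 2.817]
ft_force: [-1.6, 4.6, 6.0]
gripper_width: 0.0204
finger_force: 43.0
```

```bash
python3 -c "
from rel import *
for q in (1.05,1.15,1.25,1.35,1.45,1.571,1.6,1.62): at('b',q,z=.079)"
```

```text
[0.0, 0.0, 0.001, 0.001, 0.002, 0.002] F [-1.6  4.6  6. ] q [-0.16  0.43  1.77  0.    0.94 -1.4 ]
[-0.0, -0.008, 0.001, 0.001, 0.002, -0.098] F [-1.6  4.6  6. ] q [-0.16  0.43  1.77  0.    0.94 -1.4 ]
[-0.001, -0.015, 0.001, 0.001, 0.002, -0.198] F [-1.6  4.6  6. ] q [-0.16  0.43  1.77  0.    0.94 -1.4 ]
[-0.003, -0.023, 0.001, 0.001, 0.002, -0.298] F [-1.6  4.6  6. ] q [-0.16  0.43  1.77  0.    0.94 -1.4 ]
[-0.006, -0.03, 0.001, 0.001, 0.002, -0.398] F [-1.6  4.6  6. ] q [-0.16  0.43  1.77  0.    0.94 -1.4 ]
[-0.01, -0.039, 0.001, 0.001, 0.002, -0.519] F [-1.6  4.6  6. ] q [-0.16  0.43  1.77  0.    0.94 -1.4 ]
[-0.011, -0.041, 0.001, 0.001, 0.002, -0.548] F [-1.6  4.6  6. ] q [-0.16  0.43  1.77  0.    0.94 -1.4 ]
[-0.012, -0.042, 0.001, 0.001, 0.002, -0.568] F [-1.6  4.6  6. ] q [-0.16  0.43  1.77  0.    0.94 -1.4 ]
```

Following the arc with low forces. Continue to the stop with a slight overtravel.

Converted, -0.039 m / 0.6 = -0.065, -0.036 m / 0.6 = -0.06, -0.52 rad / 4 = -0.13.

Emit:
{"name": "shift_gripper", "arguments": {"moves": [[[0,-0.0133,0,0,0,-0.025,0.01],[-0.0017,-0.025,0,0,0,-0.05,0.01],[-0.005,-0.0383,0,0,0,-0.075,0.01],[-0.01,-0.05,0,0,0,-0.1,0.01],[-0.015,-0.06,0,0,0,-0.12,0.01],[-0.0167,-0.065,0,0,0,-0.13,0.01],[-0.0167,-0.065,0,0,0,-0.13,0.01]]]}}

```text
clock: 5.15
tool_pos: [0.4916, 0.0011, 0.0798]
orientation: [3.141, 0.004, -2.948]
ft_force: [1.8, 9.5, 6.1]
gripper_width: 0.0203
finger_force: 42.8
```

```bash
python3 -c "
from rel import *
for q in (1.571,1.62): at('b',q,z=.079)
print(manip.get_state()['moment'])"
```

```text
[0.0, -0.0, 0.001, 0.001, 0.004, -0.0] F [1.8 9.5 6.1] q [-0.24  0.42  1.78  0.    0.93 -2.  ]
[0.0, -0.004, 0.001, 0.001, 0.004, -0.049] F [1.8 9.5 6.1] q [-0.24  0.42  1.78  0.    0.93 -2.  ]
[ 1.46261496 -0.24947618  0.40012126]
```

Converted, -0.003 m / 0.6 = -0.005, -0.002 m / 0.6 = -0.0033, -0.04 rad / 4 = -0.01.

Emit:
{"name": "shift_gripper", "arguments": {"moves": [[[0,-0.0033,0,0,0,-0.005,0.01],[0,-0.005,0,0,0,-0.01,0.01],[0,-0.005,0,0,0,-0.01,0.01]]]}}

```text
clock: 5.52
tool_pos: [0.4917, 0.0007, 0.0798]
orientation: [3.136, 0.004, -2.912]
ft_force: [1.0, 24.4, 8.9]
gripper_width: 0.0203
finger_force: 48.4
```

The stop is reached: force jumps without motion. Release, rise and look.

Emit:
{"name": "shift_gripper", "arguments": {"moves": [[[0,0,0,0,0,0,0.06],[0,0,0,0,0,0,0.06],[0,0,0,0,0,0,0.06],[0,0,0,0,0,0,0.06],[0,0,-0.0667,0,0,0,0.06],[0,0,-0.15,0,0,0,0.06],[0,0,-0.15,0,0,0,0.06]]]}}

```text
clock: 6.4
tool_pos: [0.4927, -0.0033, 0.1715]
orientation: [-3.138, 0.006, -2.908]
ft_force: [0.4, 0.7, -0.3]
gripper_width: 0.06
finger_force: 0.0
```

Run:
```python
from rel import *
import cv2
at('y',1.5287,z=.17)
at('y',1.5287,z=.15)
cv2.imwrite("pics/w2.png",vision.snapshot("wrist"))
```

```text
[0.007, -0.173, 0.002, -0.003, 0.006, 0.081] F [ 0.4  0.7 -0.3] q [-0.25  0.3   1.69 -0.    1.15 -2.05]
[0.007, -0.172, 0.022, -0.003, 0.006, 0.081] F [ 0.4  0.7 -0.3] q [-0.25  0.3   1.69 -0.    1.15 -2.05]
```

View pics/w2.png

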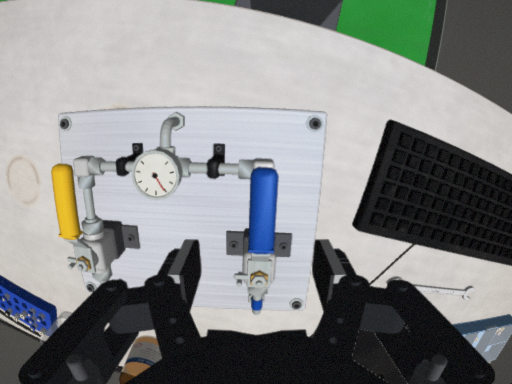

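Blue lever (262,170)–(261,252) now lies along its tube, fully open and aligned with the tubing. Yellow is at the left (62,168)–(70,235). Next, move over yellow.

Converted, -0.173 m / 0.6 = -0.2883, 0.022 m / 0.6 = 0.0367, 0.081 rad / 4 = 0.0203.

Emit:
{"name": "shift_gripper", "arguments": {"moves": [[[0.0117,-0.2883,0,-0.0008,0.0015,0.0203,0.06],[0.0117,-0.2883,0,-0.0008,0.0015,0.0203,0.06],[0.0117,-0.2883,0,-0.0008,0.0015,0.0203,0.06],[0.0117,-0.2883,0.0367,-0.0008,0.0015,0.0203,0.06],[0.0117,-0.2883,0.0367,-0.0008,0.0015,0.0203,0.06],[0.0117,-0.2883,0.0367,-0.0008,0.0015,0.0203,0.06]]]}}

```text
clock: 7.2
tool_pos: [0.5242, -0.1723, 0.1463]
orientation: [3.138, -0.007, -2.989]
ft_force: [0.2, -0.1, 0.8]
gripper_width: 0.0601
finger_force: 0.0
```

Run:
```python
from rel import *
import cv2
at('y',1.5287,z=.15)
at('y',1.5287,z=.079)
cv2.imwrite("pics/w3.png",vision.snapshot("wrist"))
```

```text
[-0.001, -0.001, -0.004, 0.003, -0.007, 0.001] F [ 0.2 -0.1  0.8] q [-0.53  0.45  1.53 -0.    1.17 -2.25]
[-0.001, -0.001, 0.067, 0.003, -0.007, 0.001] F [ 0.2 -0.1  0.8] q [-0.53  0.45  1.53 -0.    1.17 -2.25]
```

View pics/w3.png

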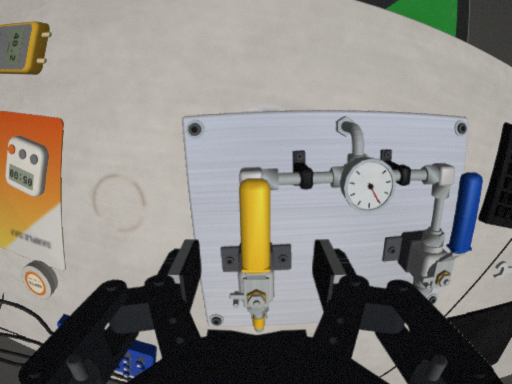

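Yellow sleeve (255,182)–(255,270) is centred. Descend and grip.

Converted, 0.067 m / 0.6 = 0.1117, 0.04 m / 0.6 = 0.0667, -0.007 rad / 4 = -0.0018.

Emit:
{"name": "shift_gripper", "arguments": {"moves": [[[-0.0017,-0.0017,0.0667,0.0008,-0.0018,0,0.06],[-0.0017,-0.0017,0.1117,0.0008,-0.0018,0,0.06],[-0.0017,-0.0017,0.1117,0.0008,-0.0018,0,0.06],[-0.0017,-0.0017,0.1117,0.0008,-0.0018,0,0.01],[-0.0017,-0.0017,0.1117,0.0008,-0.0018,0,0.01],[-0.0017,-0.0017,0.1117,0.0008,-0.0018,0,0.01],[-0.0017,-0.0017,0.1117,0.0008,-0.0018,0,0.01],[-0.0017,-0.0017,0.1117,0.0008,-0.0018,0,0.01],[-0.0017,-0.0017,0.1117,0.0008,-0.0018,0,0.01],[-0.0017,-0.0017,0.1117,0.0008,-0.0018,0,0.01]]], "clamp_n": 40}}

```text
clock: 8.5
tool_pos: [0.5256, -0.1737, 0.0808]
orientation: [-3.14, 0.003, -2.988]
ft_force: [-1.1, 1.3, 5.1]
gripper_width: 0.02
finger_force: 41.6
```

```bash
python3 -c "
from rel import *
for q in np.arange(1.43,.5,-.1): at('y',q,z=.079)"
```

```text
[-0.0, 0.008, 0.002, -0.002, 0.003, 0.1] F [-1.1  1.3  5.1] q [-0.53  0.53  1.59  0.    1.01 -2.26]
[-0.002, 0.016, 0.002, -0.001, 0.003, 0.2] F [-1.1  1.3  5.1] q [-0.53  0.53  1.59  0.    1.01 -2.26]
[-0.003, 0.024, 0.002, -0.001, 0.003, 0.3] F [-1.1  1.3  5.1] q [-0.53  0.53  1.59  0.    1.01 -2.26]
[-0.006, 0.031, 0.002, -0.001, 0.003, 0.4] F [-1.1  1.3  5.1] q [-0.53  0.53  1.59  0.    1.01 -2.26]
[-0.01, 0.038, 0.002, -0.001, 0.003, 0.5] F [-1.1  1.3  5.1] q [-0.53  0.53  1.59  0.    1.01 -2.26]
[-0.014, 0.045, 0.002, -0.001, 0.003, 0.6] F [-1.1  1.3  5.1] q [-0.53  0.53  1.59  0.    1.01 -2.26]
[-0.018, 0.051, 0.002, -0.001, 0.003, 0.7] F [-1.1  1.3  5.1] q [-0.53  0.53  1.59  0.    1.01 -2.26]
[-0.024, 0.057, 0.002, -0.001, 0.003, 0.8] F [-1.1  1.3  5.1] q [-0.53  0.53  1.59  0.    1.01 -2.26]
[-0.029, 0.062, 0.002, -0.0, 0.003, 0.9] F [-1.1  1.3  5.1] q [-0.53  0.53  1.59  0.    1.01 -2.26]
[-0.036, 0.066, 0.002, -0.0, 0.003, 1.0] F [-1.1  1.3  5.1] q [-0.53  0.53  1.59  0.    1.01 -2.26]
```

Converted, 0.066 m / 0.6 = 0.11, 0.062 m / 0.6 = 0.1033, 1 rad / 4 = 0.25.

Emit:
{"name": "shift_gripper", "arguments": {"moves": [[[0,0.0133,0,0,0,0.025,0.01],[-0.0033,0.0267,0,0,0,0.05,0.01],[-0.005,0.04,0,0,0,0.075,0.01],[-0.01,0.0517,0,0,0,0.1,0.01],[-0.0167,0.0633,0,0,0,0.125,0.01],[-0.0233,0.075,0,0,0,0.15,0.01],[-0.03,0.085,0,0,0,0.175,0.01],[-0.04,0.095,0,0,0,0.2,0.01],[-0.0483,0.1033,0,0,0,0.225,0.01],[-0.06,0.11,0,0,0,0.25,0.01],[-0.06,0.11,0,0,0,0.25,0.01]]]}}

```text
clock: 9.88
tool_pos: [0.5507, -0.1019, 0.0807]
orientation: [3.14, 0.0, 2.293]
ft_force: [-6.1, 4.8, 9.7]
gripper_width: 0.0206
finger_force: 41.1
```

```bash
python3 -c "
from rel import *
for q in (.43,.33,.23,.13,.05,0,-.04): at('y',q,z=.079)"
```

```text
[-0.001, 0.007, 0.002, 0.001, 0.0, 0.098] F [-6.1  4.8  9.7] q [-0.39  0.55  1.57  0.    1.02 -1.12]
[-0.002, 0.015, 0.002, 0.001, -0.0, 0.198] F [-6.1  4.8  9.7] q [-0.39  0.55  1.57  0.    1.02 -1.12]
[-0.004, 0.023, 0.002, 0.001, -0.0, 0.298] F [-6.1  4.8  9.7] q [-0.39  0.55  1.57  0.    1.02 -1.12]
[-0.007, 0.03, 0.002, 0.001, -0.0, 0.398] F [-6.1  4.8  9.7] q [-0.39  0.55  1.57  0.    1.02 -1.12]
[-0.009, 0.036, 0.002, 0.001, -0.0, 0.478] F [-6.1  4.8  9.7] q [-0.39  0.55  1.57  0.    1.02 -1.12]
[-0.011, 0.039, 0.002, 0.001, -0.0, 0.528] F [-6.1  4.8  9.7] q [-0.39  0.55  1.57  0.    1.02 -1.12]
[-0.013, 0.042, 0.002, 0.001, -0.0, 0.568] F [-6.1  4.8  9.7] q [-0.39  0.55  1.57  0.    1.02 -1.12]
```

Converted, 0.039 m / 0.6 = 0.065, 0.036 m / 0.6 = 0.06, 0.53 rad / 4 = 0.1325.

Emit:
{"name": "shift_gripper", "arguments": {"moves": [[[-0.0017,0.0117,0,0,0,0.025,0.01],[-0.0033,0.025,0,0,0,0.05,0.01],[-0.0067,0.0383,0,0,0,0.075,0.01],[-0.0117,0.05,0,0,0,0.1,0.01],[-0.015,0.06,0,0,0,0.12,0.01],[-0.0183,0.065,0,0,0,0.1325,0.01],[-0.0183,0.065,0,0,0,0.1325,0.01]]]}}

```text
clock: 10.75
tool_pos: [0.5872, -0.0837, 0.0807]
orientation: [3.14, -0.002, 1.763]
ft_force: [-2.9, 8.8, 7.9]
gripper_width: 0.0204
finger_force: 40.9
```

Emit:
{"name": "shift_gripper", "arguments": {"moves": [[[0,0.0033,0,0,0,0.005,0.01],[0,0.005,0,0,0,0.01,0.01],[0,0.005,0,0,0,0.01,0.01]]]}}

```text
clock: 11.12
tool_pos: [0.5878, -0.0836, 0.0806]
orientation: [-3.137, -0.002, 1.727]
ft_force: [-17.8, 6.0, 14.7]
gripper_width: 0.0199
finger_force: 48.7
```

Converted, -0.14 m / 0.6 = -0.2333, -0.09 m / 0.6 = -0.15.

Emit:
{"name": "shift_gripper", "arguments": {"moves": [[[0,0,0,0,0,0,0.06],[0,0,0,0,0,0,0.06],[0,0,0,0,0,0,0.06],[0,0,0,0,0,0,0.06],[0,0,-0.0667,0,0,0,0.06],[0,0,-0.15,0,0,0,0.06],[0,0,-0.2333,0,0,0,0.06],[0,0,-0.2333,0,0,0,0.06],[0,0,-0.2333,0,0,0,0.06]]]}}

```text
clock: 12.25
tool_pos: [0.5896, -0.0846, 0.2184]
orientation: [-3.141, -0.0, 1.724]
ft_force: [0.2, 0.0, -0.2]
gripper_width: 0.0599
finger_force: 0.0
```

Run:
```python
from cell import manip, vision, ticket
import cv2
cv2.imwrite("pics/w4.png",vision.snapshot("wrist"))
```

```text
(no output)
```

View pics/w4.png

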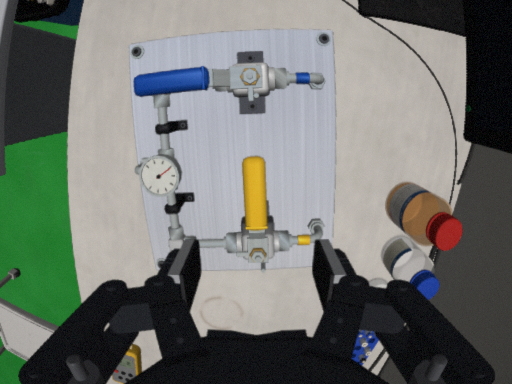

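Yellow (254,160)–(257,228) lies across its tube and blue (137,85)–(207,78) along its own. The gripper is clear of both.

```bash
python3 -c "
from cell import manip, vision, ticket
print(ticket.hand_in())"
```

```text
the job is handed in; nothing more can be done
None
```

The changeover is done and handed in: blue was turned fully open to its stop, then yellow fully shut to its stop, at about 12 s on the robot clock. The gripper is clear of everything, and I moved nothing else.

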